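Draw the T-handled plug gauge until its groove shows

ROBOT

A 7-joint arm with a two-finger parallel gripper is mounted at the origin on the work surface. World frame = base frame: x ahead of the robot, y to its left, z up, the work surface at z = 0. Lengths are in mm, angles in rad, forces in N, time in s.
With the tool pointing down it reaches from about 400 to 875 mm from the base axis. Payload 6.5 kg.
Tool frame: the origin (TCP) lies on the front face of the gripper's body, between the roots of the fingers; the fingertips stand 73 mm ahead of it and the grasp point (between the pads) lies 54 mm ahead of it; z points along the fingers, x is the direction in which the jaws open and shut, and the axes are right-handed (so a half turn about z gives the same grasp; the last joint's range is limited). The gripper opens to 85 mm and grips with 20 to 120 N. Pads are 22 mm wide; open, the fingers measure 114 mm over their backs; the gripper's body (76 mm by 85 mm) begins 54 mm behind the grasp point. The pads swing forward as they close: fully open they stand 13 mm farther back than shut.
Start: joints at [-1.31, 0.536, -0.004, 1.538, 0.003, 1.067, -0.071], TCP at [208.652, 615.593, 303.89] pointing down, gripper open.
Joint ranges: [-2.7, 2.7], [-0.37, 2.16], [-1.27, 1.26], [0.24, 2.4], [-1.31, 4.45], [0.19, 1.91], [-2.76, 2.76]. Speed limits (rad/s): [2.39, 2.39, 3.14, 3.14, 3.14, 3.14, 3.14].

INTERFACE

Orientations are given as [roll, pitch, yaw] about the fixed x, y, z axes, in that order (R = Rz(yaw) Ry(pitch) Rx(roll)).
In Python, from station import telemetry, cams, order, models gives the robot as it stands.
- The arm moves only by the shell command python3 -m creep 'ROWS' [OPENING] [FORCE]. ROWS is JSON, a list that holds one entry, the list of rows, each a list of 4 numbers: the shift along the tool's x, y, z in mm, then the turn about the tool's z in units of 6 degrees (1.0 is 6 degrees). A call has 1 to 10 rows; each row is the pose to reach, as a shift and turn from the pose commanded when the call began, along the tool's axes at that moment; what a row does not reach only later rows make up. A row lasts 1/10 s, in which the tool goes at most 50 mm and 8.59 degrees, less where a joint would pass 70% of its speed; a pose out of reach is approached as far as the arm can. A call with a gripper value outside its range is refused whole. OPENING is the closure, from -1 (fully open) to 1 (shut), so that 0 is half open, set as the call begins (- or left out, the last holds). The fingers move at their own pace and stop on an object; FORCE is the grip in N (left out, the last holds). Time passes only in rows, so rows that repeat a pose let the fingers close. It gives the time, the measured TCP pose, the force and the opening at its end, in the units of the state.
- telemetry.get_state(): the state, without advancing time (a new reading comes with each control period).
- cams.grab_frame(name): name is "scene" or "side" or "wrist"; returns the picture (420x560x3 uint8, red, green, blue); there is no depth.
- cams.calibration(name): a dict with "fx", "fy", "cx", "cy" (pixels), "position" and "attitude" of the camera in the world. Camera axes: x right, y down, z forward; pixel columns grow to the right and rows downward; lengths in mm; the calibration is good to about 2 mm. A picture is of the moment at which its call begins: read the wrist's pose just before it. calibration takes no time and is no camera call; for the wrist camera it gives the pose at the moment of the call.
- order.sign_off(): hands the job in, once; it reports no verdict.
Trained networks look in the newest picture that a camera, given by its name, has taken for a name from the list of things; names that differ only in an ending like _2 or _b are one class to them, and where a whole thing is asked for, a point or a joint stands for the part that bears it (a point fixed in the world has none). Each returns a list of dicts, best first, with "conf" (0 to 1); they miss things now and then, are a little off and sometimes report something else, mostly with a low value. They report only what shows in the picture. A call takes as long as a camera call. They do not tell look-alikes from the thing itself.
- models.look_for(camera, target): "rect" ([left, top, right, bottom] in pixels, round what is visible of it).
The state is a dict: "t": time; "q": joint angles; "joint_velocities": joint speeds; "joint_efforts": joint torques, N m; "eef_pos": TCP position; "tool_rot": TCP orientation; "ft_force": force on the tool from outside, world axes, zero at the start; "torque": the same for the moment, N m; "finger_gap": finger opening in mm.
Only numpy, scipy, OpenCV 4.12 (cv2) and the standard library are available. Lean on these libraries where they do the work, as an engineer would, in place of code of your own. Each camera call takes 0.05 s, during which the arm holds its last target. There are 200 camera calls.

TASK

On the battery pack bench, one of the three steel plug gauges standing in the dark gauging block has a T-shaped handle. Draw that gauge straight up, without dragging or lifting the loose block, until the middle of the black groove line round its shank is about 7 mm above the block's top face and never as much as 20 mm, so that its lower end stays in its bore. Finish while holding it there for the inspection camera, still gripped, upright and not pressed hard against the bore, and leave the other two gauges and the loose yellow cells as they stand.

Things in the scene. Friction and masses are not known exactly. Their poses are not given: they have to be found in the camera images.
- block: Loose dark anodised aluminium block, 64 mm (x) by 230 mm (y) by 70 mm high, 2.7 kg, on the table. Origin at the centre of its underside, z up; top face at z = 70 mm. Three upright blind bores at x = 0 and y = -85, 0, +85 mm, each 19.5 mm wide and 60 mm deep (floor at z = 10 mm); a steel plug gauge stands loose in each, in any order.
- tee_gauge: The gauge to draw: steel, 0.16 to 0.32 kg. Origin at the centre of its lower end, z up its axis. Round shank 18 mm in diameter up to z = 72 mm, 12 mm neck to 90 mm, then a flat-sided T-bar 12 mm thick (x), 56 mm long (y), 18 mm high (z = 90 to 108). Black groove line round the shank at z = 30 to 34 mm. It starts on the bore's floor (bar 30 to 48 mm above the block), nothing latches it.
- tee_bar (a point): Centre of the T-handle's bar, 99 mm above the gauge's lower end; same axes as tee_gauge (bar along y, 12 mm thick along x). Its yaw varies.
- groove (a point): Point on tee_gauge's axis at mid-height of its groove, 32 mm above its lower end; at the start 28 mm below the block's top face, hidden in the bore.
- knob_gauge: Steel gauge with the same shank and a round knob 30 mm in diameter on top, 108 mm tall in all; to be left alone. Origin at the centre of its lower end, z up.
- plain_gauge: Steel gauge with the same shank and a plain round head 18 mm in diameter, 108 mm tall in all; to be left alone. Origin at the centre of its lower end, z up.
- cell_a: Loose yellow cylindrical battery cell, 18 mm in diameter, 65 mm tall, standing on the table near the block; to be left alone. Origin at the centre of its underside.
- cell_b: Another such cell, standing on the other side of the block.
- cell_c: Another such cell, standing on the same side as cell_b.
Mind the look-alikes: they are no part of the job. Leave any blue look-alike of the tee_gauge alone. Of the things that look like the block, take the one that is farthest to the robot's left at the start.

How it is judged (in metres and radians):
On the way:
1. the T-handled gauge, gripped by the fingers, is drawn at least 10 mm off its bore's floor (z of tee_gauge in the frame of block above 0.02 m and contact force between the fingers and tee_gauge above 1 N), for 0.2 s.
At the end, for the whole second after the job is handed in: The T gauge is gripped, still, in its own bore and in line (0.08 rad), mid-groove 2 to 13 mm above the block's top face, pressing on the bore under 15 N; block flat, within 12 mm of its start; other gauges down in their bores; cells within 20 mm of their start (z of groove in the frame of block between 0.072 and 0.083 m and x of tee_gauge in the frame of block between -0.015 and 0.015 m and distance of tee_gauge from where it was at the start of the episode below 0.06 m and angle between the z axis of tee_gauge and the z axis of block, either way round below 0.08 rad and contact force between the fingers and tee_gauge above 1 N and contact force between tee_gauge and block below 15 N and linear speed of tee_gauge below 0.01 m/s and angle between block's own z axis and vertical below 0.02 rad and height (world z) of block below 0.003 m and distance of block from where it was at the start of the episode below 0.012 m and z of each of knob_gauge, plain_gauge in the frame of block below 0.013 m and distance of each of cell_a, cell_b, cell_c from where it was at the start of the episode below 0.02 m); the arm keeps its last pose, push and grip.
It fails at once if the T-handled gauge is drawn so far that its groove is 20 mm or more above the block's top face (z of groove in the frame of block above 0.09 m).
It fails at once if the block is dragged more than 12 mm (distance of block from where it was at the start of the episode above 0.012 m).
It fails at once if the block is tipped or lifted (angle between block's own z axis and vertical above 0.06 rad or height (world z) of block above 0.005 m).
It fails at once if another gauge is pulled up (z of any of knob_gauge, plain_gauge in the frame of block above 0.02 m).
It fails at once if a loose cell is knocked away or over (distance of any of cell_a, cell_b, cell_c from where it was at the start of the episode above 0.02 m).
It also fails if it takes over 29 s, if anything falls off the work surface, if the arm or the gripper's body presses on something with over 40 N, if the wrist force passes 120 N, or if a joint passes its speed limit or range.

## Working session

There is one attempt and no reset: what is moved stays moved. The work goes in short steps, Python scripts to look and compute and a shell command to move; the robot and the scene stay as the last step left them, time stands still between calls to the robot, and variables do not carry over. Pictures are saved under pics/ and viewed, about 8 in all and at most 12, crops included, and the job is handed in when it is done.

```bash
mkdir -p pics; ls; cat > h.py <<'E'
import numpy as np, cv2
from scipy.spatial.transform import Rotation as R
from station import telemetry, cams, order, models
def cal(n):
    c=cams.calibration(n); a=np.array(c["attitude"],float)
    M=a if a.shape==(3,3) else R.from_euler('xyz',a).as_matrix()
    return c,M,np.array(c["position"],float)
def pix2z(n,u,v,z,C=None):
    c,M,p=C or cal(n)
    d=M@np.array([(u-c["cx"])/c["fx"],(v-c["cy"])/c["fy"],1]); return p+d*(z-p[2])/d[2]
def proj(n,P,C=None):
    c,M,p=C or cal(n); q=M.T@(np.array(P,float)-p); return np.array([c["fx"]*q[0]/q[2]+c["cx"],c["fy"]*q[1]/q[2]+c["cy"]])
def save(n,f,box=None,s=1):
    im=cams.grab_frame(n)[:,:,::-1]
    if box: im=im[box[1]:box[3],box[0]:box[2]]
    im=cv2.resize(im,None,fx=s,fy=s,interpolation=cv2.INTER_CUBIC); cv2.imwrite('pics/'+f,im)
E
python3 - <<'E'
from h import *
s=telemetry.get_state(); print(s)
ims=[]
for n in ["scene","side","wrist"]:
    print(n,cams.calibration(n)); im=cams.grab_frame(n)
    ims.append(im[:,:,::-1])
    for t in ["tee_gauge","tee_bar","block","knob_gauge","plain_gauge","cell_a"]:
        print(t,[(np.round(d["rect"]).astype(int).tolist(),round(d["conf"],2)) for d in models.look_for(n,t)])
cv2.imwrite('pics/scene0.png',ims[0]);cv2.imwrite('pics/side0.png',ims[1]);cv2.imwrite('pics/wrist0.png',ims[2])
E
```

```text
pics
{'t': 0.0, 'q': array([-1.31017644,  0.53718875, -0.00445824,  1.53887222,  0.00260708,
        1.0672883 , -0.0711942 ]), 'joint_velocities': array([-0.00109642, -0.00229467, -0.00090362,  0.00109642, -0.00078298,
       -0.000218  , -0.00012535]), 'joint_efforts': array([ 7.05229650e-04, -5.83414686e+01,  1.04891997e+00, -2.59095615e+01,
        1.23129590e-02,  9.76094278e-03, -1.98946856e-05]), 'eef_pos': array([208.50853146, 615.1159123 , 302.99851038]), 'tool_rot': array([3.14146816e+00, 1.74637585e-03, 1.24407436e+00]), 'ft_force': array([0.59829622, 0.2716905 , 0.2802108 ]), 'torque': array([ 0.03292496,  0.06985821, -0.00439543]), 'finger_gap': 85.39787576531258}
scene {'fx': 423.1968358450392, 'fy': 423.1968358450392, 'cx': 277.14647290350797, 'cy': 216.94341784210047, 'position': array([ 845.25313919, -674.99189464,  659.3293315 ]), 'attitude': array([-2.23312199e+00, -2.12491321e-03,  5.18838727e-01])}
tee_gauge [([193, 308, 216, 362], 0.85)]
tee_bar [([193, 307, 215, 361], 0.8), ([236, 255, 267, 284], 0.78)]
block [([232, 229, 333, 323], 0.95), ([79, 227, 189, 313],
[... 420 characters left out ...]
}
tee_gauge [([371, 300, 406, 365], 0.88), ([332, 227, 347, 267], 0.72)]
tee_bar [([334, 233, 347, 267], 0.82), ([370, 296, 406, 364], 0.82)]
block [([301, 197, 361, 308], 0.78), ([86, 300, 275, 418], 0.56)]
knob_gauge [([323, 208, 339, 238], 0.7)]
plain_gauge [([320, 183, 328, 206], 0.49)]
cell_a [([275, 226, 283, 256], 0.85), ([368, 241, 380, 274], 0.7), ([354, 204, 364, 233], 0.6)]
wrist {'fx': 374.0493667774466, 'fy': 374.0493667774466, 'cx': 280.84705155466554, 'cy': 203.88138672316745, 'position': array([128.40611989, 642.5344164 , 371.91981349]), 'attitude': array([2.80906972e+00, 8.44482201e-04, 1.24488411e+00])}
tee_gauge []
tee_bar []
block []
knob_gauge []
plain_gauge []
cell_a []
```

View pics/scene0.png

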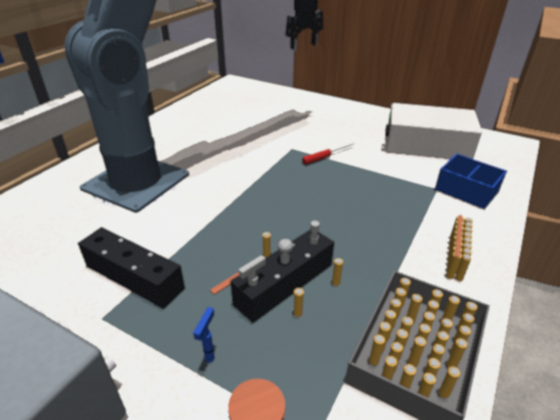

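View pics/wrist0.png

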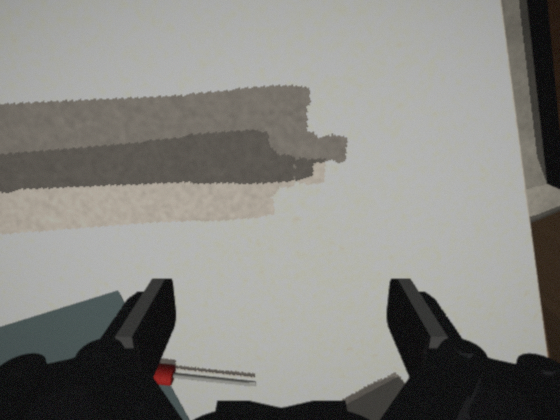

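The scene shows two dark blocks: one at (285,275) holding three gauges and an empty one at (130,265). There are two T-handles: a steel one at (252,267) and a blue one at (205,335). The gauged block is farther left (larger y), and the steel tee fits the description. I'll confirm with one enlarged crop and triangulate.

```bash
python3 - <<'E'
from h import *
a=cv2.imread('pics/scene0.png')[210:330,190:360]; b=cv2.imread('pics/side0.png')[170:320,260:420]
a=cv2.resize(a,(680,480),interpolation=cv2.INTER_CUBIC)[:, :]; b=cv2.resize(b,(512,480),interpolation=cv2.INTER_CUBIC)
o=np.hstack([a,b]); cv2.imwrite('pics/crop1.png',cv2.resize(o,(800,int(480*800/1192))))
for n,u,v in [("scene",252,267),("side",340,243)]:
    print(n,'tee z=109',pix2z(n,u,v,109).round(1))
print('knob',pix2z("scene",285,244,113).round(1),pix2z("side",331,214,113).round(1))
print('plain',pix2z("scene",314,226,113).round(1),pix2z("side",324,187,113).round(1))
print('far block',pix2z("scene",130,262,70).round(1))
for n,us in [("scene",[(268,256),(338,284),(298,317)]),("side",[(279,255),(374,273),(359,232)])]:
    for u,v in us: print(n,'cell',pix2z(n,u,v,5).round(0))
E
```

```text
scene tee z=109 [ 530.4 -214.4  109. ]
side tee z=109 [ 528.5 -214.9  109. ]
knob [ 554.4 -132.6  113. ] [ 549.3 -142.8  113. ]
plain [579.1 -54.7 113. ] [578.4 -56.4 113. ]
far block [ 290.  -290.7   70. ]
scene cell [483. -80.   5.]
scene cell [654. -80.   5.]
scene cell [ 621. -198.    5.]
side cell [471. -90.   5.]
side cell [ 612. -201.    5.]
side cell [649. -85.   5.]
```

View pics/crop1.png

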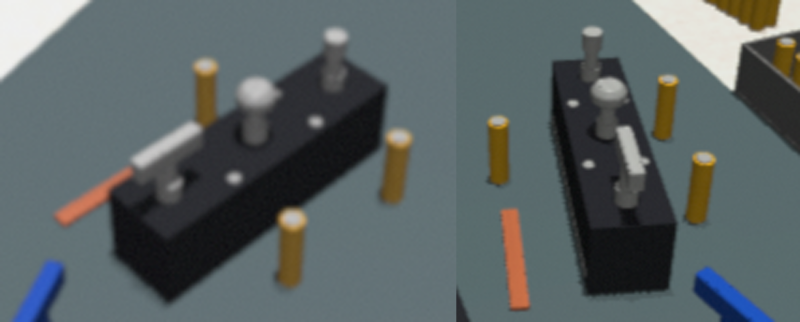

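The steel tee (scene 252,267; side 340,243) is confirmed. It stands in the block at the end nearest the scene camera, and both views put it at about (529,-215). Next I'll get the bar's yaw and plan the shifts.

```bash
python3 - <<'E'
from h import *
for n,a,b in [("scene",(239.5,269.6),(264.5,258.4)),("side",(337.3,230.5),(342.9,256))]:
    A=pix2z(n,*a,115);B=pix2z(n,*b,115);d=B-A;print(n,np.hypot(*d[:2]).round(1),np.degrees(np.arctan2(d[1],d[0])).round(1),((A+B)/2).round(1))
s=telemetry.get_state();p=s["eef_pos"];M=R.from_euler('xyz',s["tool_rot"]).as_matrix()
print(p,np.degrees(s["tool_rot"]))
for P in [(460,330,300),(560,60,290),(529,-180,280)]: print(P,(M.T@(np.array(P)-p)).round(1))
E
```

```text
scene 53.2 63.1 [ 529.9 -212.5  115. ]
side 62.9 -110.2 [ 524.9 -220.7  115. ]
[208.67315318 615.57948638 303.87278147] [1.79997103e+02 1.26532132e-03 7.12760343e+01]
(460, 330, 300) [-189.8  329.7    3.9]
(560, 60, 290) [-413.4  511.1   13.9]
(529, -180, 280) [-650.6  558.8   23.9]
```

```bash
python3 -m creep '[[[-20,38,0,0.6],[-45,80,0,1.4],[-70,122,0,2.3],[-95,164,0,3.2],[-120,206,0,4.1],[-145,248,0,5],[-170,290,0,5.9],[-198,326,0,6.8],[-235,356,0,7.7],[-275,385,5,8.6]]]' 0.2 40
```

```text
t: 2.05
eef_pos: [486.2, 230.3, 299.6]
tool_rot: [-3.141, -0.002, 0.34]
ft_force: [-0.7, -0.0, -0.9]
finger_gap: 34.1
```

```bash
python3 - <<'E'
from h import *
s=telemetry.get_state();p=s["eef_pos"];M=R.from_euler('xyz',s["tool_rot"]).as_matrix()
print(p,np.degrees(s["tool_rot"]),s["q"],s["finger_gap"])
for P in [(560,60,290),(529,-180,280),(527,-215,280)]: print(P,(M.T@(np.array(P)-p)).round(1))
E
```

```text
[486.22871079 230.25708952 299.61499667] [-1.79973297e+02 -1.28135940e-01  1.94732569e+01] [-0.77493344  0.35771753  0.31262305  1.85728451 -0.13348548  0.94453739
 -0.06277474] 34.138550084295325
(560, 60, 290) [ 12.8 185.1   9.6]
(529, -180, 280) [-96.5 401.1  19.2]
(527, -215, 280) [-110.   433.4   19.2]
```

```bash
python3 -m creep '[[[0,45,2,0.8],[-3,90,5,1.6],[-8,135,8,2.4],[-15,180,10,3.2],[-28,225,12,4.0],[-43,270,14,4.8],[-60,315,16,5.6],[-78,360,18,6.4],[-96,400,20,7.1],[-110,433,20,7.4]]]'; python3 -m creep '[[[0,0,0,0],[0,0,0,0],[0,0,0,0]]]'
python3 - <<'E'
from h import *
s=telemetry.get_state();print(s["eef_pos"],np.degrees(s["tool_rot"]))
C=cal("wrist"); save("wrist","w1.png")
for t in ["tee_gauge","tee_bar","knob_gauge","block","cell_a"]:
    print(t,[(np.round(d["rect"]).astype(int).tolist(),round(d["conf"],2)) for d in models.look_for("wrist",t)])
print(proj("wrist",(528,-215,119),C), C[2])
E
```

```text
t: 3.05
eef_pos: [526.5, -215.9, 278.9]
tool_rot: [3.141, -0.0, -0.436]
ft_force: [1.3, 0.9, 0.1]
finger_gap: 34.1
t: 3.35
eef_pos: [527.7, -211.7, 278.8]
tool_rot: [-3.141, 0.0, -0.429]
ft_force: [-0.2, -0.2, 0.2]
finger_gap: 34.3
[ 527.66122981 -211.69578792  278.77128235] [-1.79944219e+02  2.30610587e-02 -2.45999088e+01]
tee_gauge [([271, 168, 299, 251], 0.85)]
tee_bar [([272, 170, 298, 250], 0.68)]
knob_gauge [([240, 53, 294, 108], 0.88), ([347, 98, 387, 127], 0.29)]
block [([208, 0, 327, 232], 0.84), ([0, 256, 192, 414], 0.79), ([346, 96, 387, 128], 0.21)]
cell_a [([126, 39, 174, 64], 0.6), ([345, 98, 386, 127], 0.56)]
[283.96523062 215.57373601] [ 562.44476279 -135.21682798  346.85552258]
```

View pics/w1.png

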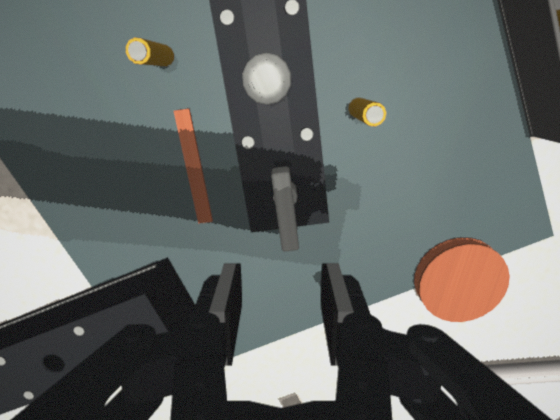

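The wrist view shows the tee bar from about (281,169) to (290,250), with the knob at (266,77) and cells clear. I'll enlarge the bar to measure its edges.

```bash
python3 - <<'E'
from h import *
im=cv2.imread('pics/w1.png')[155:265,220:350]; cv2.imwrite('pics/w1c.png',cv2.resize(im,None,fx=5,fy=5,interpolation=cv2.INTER_CUBIC))
E
```

```text
(no output)
```

View pics/w1c.png

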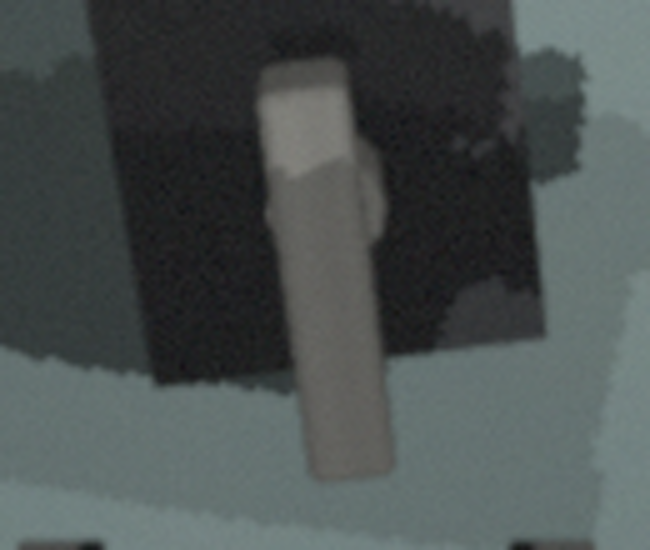

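The crop gives the bar's top-face corners clearly: (258,92), (350,85), (395,470) and (315,480) in crop pixels. The shank shoulder shows at both sides near y=205.

```bash
python3 - <<'E'
from h import *
C=cal("wrist"); s=telemetry.get_state();p=s["eef_pos"];M=R.from_euler('xyz',s["tool_rot"]).as_matrix()
q=[pix2z("wrist",220+x/5,155+y/5,118,C) for x,y in [(258,92),(350,85),(395,470),(315,480)]]
c=np.mean(q,0);d=(q[0]+q[1]-q[2]-q[3])/2
print(c.round(1),np.linalg.norm(d).round(1),np.linalg.norm(q[0]-q[1]).round(1),np.linalg.norm(q[2]-q[3]).round(1),'bar',np.degrees(np.arctan2(d[1],d[0])).round(1),'tool yaw',np.degrees(s["tool_rot"][2]).round(1),p.round(1))
print((M.T@(c-p)).round(1), 'shoulder',[ (M.T@(pix2z("wrist",220+x/5,155+y/5,82,C)-p)).round(1) for x,y in [(266,212),(385,205)]])
b=[pix2z("wrist",220+x/5,155+y/5,70,C) for x,y in [(155,383),(545,337)]]; e=b[1]-b[0]
print('block edge',np.linalg.norm(e),np.degrees(np.arctan2(e[1],e[0])), 'bore', ((b[0]+b[1])/2+30*np.array([-e[1],e[0],0])/np.linalg.norm(e)).round(1))
E
```

```text
[ 529.7 -215.   118. ] 54.3 11.6 10.9 bar 72.7 tool yaw -24.6 [ 527.5 -212.4  278.9]
[  3.1   1.5 160.9] shoulder [array([ -6. ,   2.7, 196.9]), array([ 11.7,   1.6, 196.9])]
block edge 62.91170970410624 -17.30947635129197 bore [ 529.5 -215.3   70. ]
```

```bash
python3 -m creep '[[[1,1,10,-0.4],[2,1.5,30,-0.8],[3,1.5,50,-1.2],[3,1.5,65,-1.2],[3,1.5,70,-1.2],[3,1.5,70,-1.2],[3,1.5,70,-1.2]]]'
cat > chk.py <<'E'
from h import *
s=telemetry.get_state();p=s["eef_pos"];M=R.from_euler('xyz',s["tool_rot"]).as_matrix()
print(s["t"],p.round(1),np.degrees(s["tool_rot"]).round(2),(M.T@(np.array([529.6,-215.2,163])-p)).round(1),s["ft_force"].round(1),s["finger_gap"])
E
python3 chk.py
```

```text
t: 4.35
eef_pos: [529.8, -216.0, 209.6]
tool_rot: [3.141, -0.001, -0.306]
ft_force: [-0.1, -0.6, 1.2]
finger_gap: 34.3
4.35 [ 529.8 -216.   209.6] [ 1.7999e+02 -6.0000e-02 -1.7550e+01] [-0.4 -0.7 46.6] [-0.1 -0.6  1.2] 34.34025222299374
```

Position and yaw agree with the measured bar. I'll descend the last 46 mm and take a look before closing.

```bash
python3 -m creep '[[[0,-0.5,12,0],[0,-0.5,24,0],[0,-0.5,36,0],[0,-0.5,44,0],[0,-0.5,46,0],[0,-0.5,46,0],[0,-0.5,46,0]]]'; python3 - <<'E'
import chk
from h import *
save("wrist","w2.png")
E
```

```text
t: 5.05
eef_pos: [529.7, -215.5, 163.2]
tool_rot: [3.142, -0.001, -0.306]
ft_force: [0.6, -0.7, 0.4]
finger_gap: 34.1
5.05 [ 529.7 -215.5  163.2] [ 1.800e+02 -3.000e-02 -1.753e+01] [-0.2 -0.3  0.2] [ 0.6 -0.7  0.4] 34.11856658877841
```

View pics/w2.png

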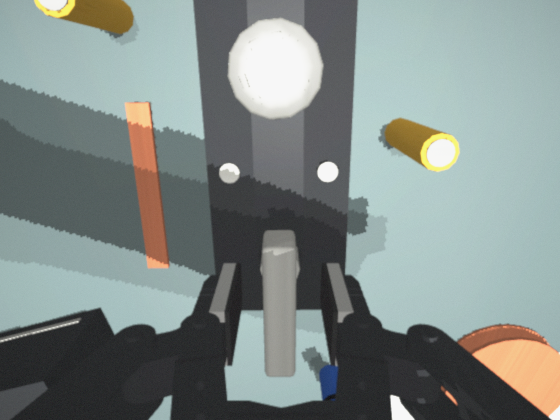

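The bar at (280,305) runs parallel to and is centred between the fingers at (238) and (328). Closing.

```bash
python3 -m creep '[[[0,0,0,0],[0,0,0,0],[0,0,0,0],[0,0,0,0],[0,0,0,0],[0,0,0,0],[0,0,0,0],[0,0,0,0]]]' 1 40; python3 chk.py
```

```text
t: 5.9
eef_pos: [529.7, -215.4, 163.3]
tool_rot: [-3.141, -0.001, -0.306]
ft_force: [-1.2, 0.2, 5.4]
finger_gap: 11.6
5.9 [ 529.7 -215.4  163.3] [-1.7999e+02 -3.0000e-02 -1.7530e+01] [-0.1 -0.2  0.3] [-1.2  0.2  5.4] 11.581857317887371
```

Gripped on 11.6 mm. I'll draw it up slowly by 12 mm and check the forces.

```bash
python3 -m creep '[[[0,0,-1,0],[0,0,-2.5,0],[0,0,-4,0],[0,0,-5.5,0],[0,0,-7,0],[0,0,-8.5,0],[0,0,-10,0],[0,0,-11.5,0],[0,0,-12,0],[0,0,-12,0]]]'; python3 chk.py
```

```text
t: 6.9
eef_pos: [529.5, -215.3, 175.0]
tool_rot: [-3.142, -0.0, -0.306]
ft_force: [-0.9, 0.2, -1.8]
finger_gap: 11.6
6.9 [ 529.5 -215.3  175. ] [-1.800e+02 -1.000e-02 -1.752e+01] [ 0.  -0.1 12. ] [-0.9  0.2 -1.8] 11.628297005212929
```

```bash
python3 -m creep '[[[0,0,-3,0],[0,0,-6,0],[0,0,-9,0],[0,0,-12,0],[0,0,-15,0],[0,0,-18,0],[0,0,-20.5,0],[0,0,-22.5,0],[0,0,-23,0],[0,0,-23,0]]]'; python3 - <<'E'
import chk
from h import *
s=cams.grab_frame("side")[:,:,::-1]; c=cams.grab_frame("scene")[:,:,::-1]
f=lambda im,b:cv2.resize(im[b[1]:b[3],b[0]:b[2]],(400,400),interpolation=cv2.INTER_CUBIC)
cv2.imwrite('pics/l1.png',np.hstack([f(c,(205,205,305,305)),f(s,(290,180,390,280))]))
C=cal("wrist"); save("wrist","w3.png")
for n in ("scene","side"):
  for z in (70,77,98,144,153): print(n,z,proj(n,(529.6,-215.2,z)).round(1))
E
```

```text
t: 7.9
eef_pos: [529.5, -215.3, 197.9]
tool_rot: [-3.142, -0.0, -0.306]
ft_force: [-0.7, -0.9, -1.9]
finger_gap: 11.5
7.9 [ 529.5 -215.3  197.9] [-1.800e+02 -1.000e-02 -1.752e+01] [ 0.  -0.1 34.9] [-0.7 -0.9 -1.9] 11.52286715030592
scene 70 [252.1 281.9]
scene 77 [252.  279.3]
scene 98 [251.6 271.4]
scene 144 [250.7 253.1]
scene 153 [250.5 249.4]
side 70 [339.1 261.8]
side 77 [339.4 258.5]
side 98 [340.3 248.4]
side 144 [342.2 224.9]
side 153 [342.6 220.1]
```

View pics/l1.png

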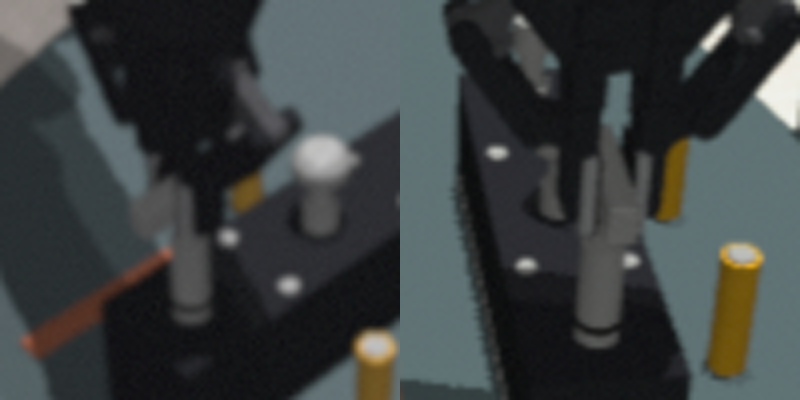

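View pics/w3.png

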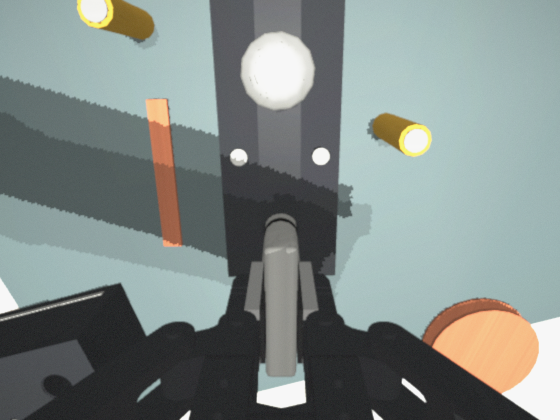

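Both views show the groove just above the block's top face. In the side view the groove front is at v≈263 and the shank meets the face at v≈266.5, so 3.5 px or about 7 mm. The block, knob and cells look undisturbed, and the force is only the gauge's weight. Handing in.

```bash
python3 -m creep '[[[0,0,0,0],[0,0,0,0],[0,0,0,0]]]'; python3 -c "
from station import order; print(order.sign_off())"
```

```text
t: 8.35
eef_pos: [529.5, -215.3, 197.9]
tool_rot: [3.142, 0.0, -0.306]
ft_force: [0.5, 0.5, -1.5]
finger_gap: 11.4
the job is handed in; nothing more can be done
None
```

I gripped the steel T-gauge in the leftmost block by its bar with 40 N, drew it straight up about 35 mm and handed in at 8.35 s while still holding it. No verdict was reported.

- **Height:** the gripper rose 34.6 mm after closing. In the side view the middle of the groove is about 7 mm above the block's top face, which agrees.
- **Grip and force:** the fingers hold at 11.4 mm on the 12 mm bar. The outside force at the wrist is only about 2 N, roughly the gauge's weight, so there is no sign of hard pressing on the bore. The tool is vertical.
- **Surroundings:** in the pictures taken after the lift, the block, the knob gauge and the cells in view looked undisturbed. The plain gauge was out of view, so I didn't check it after the lift, but the arm never went near it.

No check failed or disagreed.

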